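# Find the flush release and spring the battery door

## Task

Feel along the flat grey panel on top of the battery case with the fingertips until you find the flush release pad hidden in it, and press the pad right in so that the battery door springs open by itself; then let the pad come back out and draw the hand clear, leaving the door standing open. Press gently, never hard against the case, and do not pick up or shift the fruit, peeler, flask, bottle or bowl.

Things in the scene. Friction and masses are not known exactly. Their poses are not given: they have to be found in the camera images.
- case: green steel battery case fixed to the bench, 220 (x) x 370 (y) x 85 mm high; origin at the centre of its underside, z up, +x away from the robot at yaw 0. Near half of the top: a flat grey panel in a window 76 (x) x 152 mm (y) centred at x = -58 mm, y = 0, its surface 82 mm above the underside and 3 mm below the rim round it. Far half: the battery door.
- panel_mid (a point): middle of the flat grey panel, on its surface; axes as the case's. NOT the release pad, whose centre lies at the panel's mid-width but anywhere within 48 mm of this point along the case's y: where is not told and differs every time. Look for its outline or feel for the spot that gives; the rest of the panel is rigid.
- release_pad (a joint): flush release pad in the panel, 56 (case x) x 44 mm (case y), same grey, its top sunk 2 mm below the panel surface, a 1.5 mm gap round it. Value: depth pressed in, m; 0 = out, 0.007 = at its stop. Spring: 2 N to start, 5 N at the stop; it comes back out when let go. The catch of the door lets go when it is about 5 mm in.
- battery_door (a joint): green steel door 106 (case x) x 200 mm (case y), flush in the far half of the case top, hinged along its near edge (case x = -8 mm). Value in rad: 0 = shut and caught. When the catch lets go a spring swings its far edge up by itself in about half a second to its stop at 0.8 rad, clear of a hand over the panel.
- persimmon_a: persimmon, 58 mm across, 56 mm tall with stalk, standing loose on one end of the case top, about 150 mm from panel_mid along the case's y; origin under its centre; leave alone.
- persimmon_b: persimmon like the other, on the bench; origin under its centre; leave alone.
- persimmon_c: persimmon like the other, on the bench; origin under its centre; leave alone.
- peeler: red-handled fruit peeler, 130 mm long (along its x), 50 mm wide, 12 mm thick, lying loose on the other end of the case top, along the case's x; origin on its underside 72 mm from the handle's end; leave alone.
- flask: steel flask with black cap, 66 mm across, 200 mm tall, standing on the bench; origin under its centre; leave alone.
- drink: amber drink bottle, 60 mm across, 170 mm tall, standing on the bench; origin under its centre; leave alone.
- bowl: white bowl, 120 mm across, 50 mm tall, on the bench; origin under its centre; leave alone.

How it is judged:
On the way, in this order (a step that is already met when the one before it is completed fails the run):
1. the release pad is pressed in, by the fingers (value of joint release_pad above 0.003 m and contact force between the fingers and case above 0.5 N), for 0.02 s.
2. the battery door has sprung open (value of joint battery_door above 0.6 rad), for 0.2 s.
At the end, for the whole second after the job is handed in: the battery door stands open by more than 0.6 rad, the release pad is back out (less than 2 mm in), and the seven bystanders are within 20 mm of where they were (value of joint battery_door above 0.6 rad and value of joint release_pad below 0.002 m and distance of each of persimmon_a, persimmon_b, persimmon_c, peeler, flask, drink, bowl from where it was at the start of the episode below 0.02 m); the robot touches nothing.
It fails at once if the case is pressed hard (over 60 N) (contact force between the fingers and case above 60 N).
It fails at once if a bystander is shifted, lifted or carried more than 20 mm (distance of any of persimmon_a, persimmon_b, persimmon_c, peeler, flask, drink, bowl from where it was at the start of the episode above 0.02 m).
It fails at once if a bystander is tipped over (angle between any of persimmon_a, persimmon_b, persimmon_c, peeler, flask, drink, bowl's own z axis and vertical above 0.4 rad).
It also fails if it takes over 51 s, if anything falls off the work surface, if the arm or the gripper's body presses on something with over 40 N, if the wrist force passes 120 N, or if a joint passes its speed limit or range.

## Robot

A 7-joint arm with a two-finger parallel gripper is mounted at the origin on the work surface. World frame = base frame: x ahead of the robot, y to its left, z up, the work surface at z = 0. Lengths are in m, angles in rad, forces in N, time in s.
With the tool pointing down it reaches from about 0.4 to 0.85 m from the base axis. Payload 10.4 kg.
Tool frame: the origin (TCP) lies between the finger pads; the fingertips stand 19 mm ahead of it and the grasp point (between the pads) is the TCP; z points along the fingers, x is the direction in which the jaws open and shut, and the axes are right-handed (so a half turn about z gives the same grasp; the last joint's range is limited). The gripper opens to 87 mm and grips with 3 to 60 N. Pads are 19 mm wide; open, the fingers measure 117 mm over their backs; the gripper's body (75 mm by 190 mm) begins 51 mm behind the grasp point.
Start: joints at [1.099, 0.332, -0.065, 1.46, 0.022, 1.35, -0.088], TCP at [0.271, -0.563, 0.242] pointing down, gripper open.
Joint ranges: [-2.6, 2.6], [-0.5, 2.12], [-1.47, 1.34], [0.16, 2.42], [-1.27, 4.41], [0.06, 2.06], [-2.6, 2.6]. Speed limits (rad/s): [2.22, 2.22, 2.79, 2.79, 3.14, 3.14, 3.14].

## Interface

Orientations are given as a unit quaternion [x, y, z, w].
In Python, from bench import * gives the robot as it stands.
- The arm moves only by the tool step_arm, never from a script. Its argument "commands" is a list of rows, each a list of 6 numbers: the shift along the tool's x, y, z in m, then the turn, a rotation vector about the tool's x, y, z in rad. In form: [[tx, ty, tz, rx, ry, rz], ...]. A call has 1 to 12 rows; each row shifts and turns the commanded pose from where the row before left it, along the tool's axes as they then stand; what a row does not reach is not made up. A row lasts 1/10 s, in which the tool goes at most 50 mm and 8.59 degrees, less where a joint would pass 70% of its speed; a pose out of reach is approached as far as the arm can. A call with a gripper value outside its range is refused whole. "gripper" is the opening, from 0 (shut) to 1 (fully open), set as the call begins (left out, the last holds). The fingers move at their own pace and stop on an object; "grip_force" is the grip in N (left out, the last holds). Time passes only in rows, so rows that do not move let the fingers close. It gives the time, the measured TCP pose, the force and the opening at its end, in the units of the state.
- read_state(): the state, without advancing time (a new reading comes with each control period).
- camera(name): name is "scene" or "top" or "wrist"; returns the picture (384x512x3 uint8, red, green, blue); there is no depth.
- get_calibration(name): a dict with "fx", "fy", "cx", "cy" (pixels), "k1" (the pictures are not rectified: a ray, as slopes to the right and down, at radius r is drawn at 1 + k1 r^2 times it, then the intrinsics apply), "R" (3x3) and "t" (3): a world point X has camera coordinates R X + t. Camera axes: x right, y down, z forward; pixel columns grow to the right and rows downward; lengths in m; the calibration is good to about 2 mm. A picture is of the moment at which its call begins: read the wrist's pose just before it. get_calibration takes no time and is no camera call; for the wrist camera it gives the pose at the moment of the call.
- close_job(): hands the job in, once; it reports no verdict.
The state is a dict: "time": time; "joint_positions": joint angles; "joint_vel": joint speeds; "joint_torque": joint torques, N m; "ee_pos": TCP position; "eef_rot": TCP orientation; "ft_force": force on the tool from outside, world axes, zero at the start; "torque": the same for the moment, N m; "width": finger opening in m.
Only numpy, scipy, OpenCV 4.12 (cv2) and the standard library are available. Lean on these libraries where they do the work, as an engineer would, in place of code of your own. Each camera call takes 0.05 s, during which the arm holds its last target. There are 200 camera calls.

## Working session

There is one attempt and no reset: what is moved stays moved. The work goes in short steps, Python scripts to look and compute and a tool call to move; the robot and the scene stay as the last step left them, time stands still between calls to the robot, and variables do not carry over. Pictures are saved under pics/ and viewed, on a budget of 10 in all, crops included, one or two more only if the job needs it, and the job is handed in when it is done.

Besides the shell and the picture viewer there is one more tool, called after "Request:" by a JSON object that holds its "api" and its "payload". step_arm: Moves the arm, as the interface text tells. Its arguments: {"type":"object","properties":{"commands":{"type":"array","items":{"type":"array","items":{"type":"number"}}},"gripper":{"type":"number"},"grip_force":{"type":"number"}},"required":["commands"]}

```bash
mkdir -p pics; cat > h.py <<'E'
from bench import *
import numpy as np, cv2
from scipy.spatial.transform import Rotation as Rn
def snap(name,fn,crop=None,scale=1):
    c=get_calibration(name); im=camera(name)[:,:,::-1]
    cv2.imwrite('pics/raw_'+fn,im)
    if crop: im=im[crop[1]:crop[3],crop[0]:crop[2]]
    cv2.imwrite('pics/'+fn,cv2.resize(im,None,fx=scale,fy=scale,interpolation=cv2.INTER_CUBIC)); return c
def pt(c,u,v,z):
    K=np.array([[c['fx'],0,c['cx']],[0,c['fy'],c['cy']],[0,0,1]])
    d=np.array([(u-c['cx'])/c['fx'],(v-c['cy'])/c['fy']]); s=d.copy()
    for _ in range(20): s=d/(1+c['k1']*(s@s))
    R=np.array(c['R']);t=np.array(c['t']); o=-R.T@t; r=R.T@np.array([s[0],s[1],1])
    return o+r*(z-o[2])/r[2]
E
python3 - <<'E'
from h import *
s=read_state(); print(s['time'],s['ee_pos'],s['eef_rot'],s['ft_force'],s['width'])
snap('top','top1.png',None,1.56); snap('scene','scene1.png',None,1.56)
E
```

```text
0.0 [ 0.27102027 -0.56278449  0.24076843] [ 8.46738982e-01 -5.32008091e-01 -6.07575275e-04 -3.44613678e-04] [ 0.56364467  0.43299342 -0.28409872] 0.08754779283464496
```

View pics/top1.png

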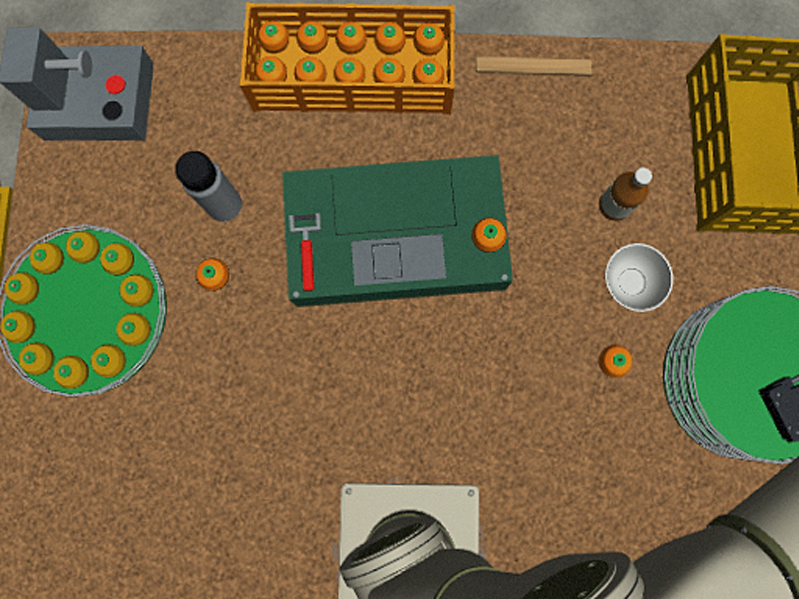

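View pics/scene1.png

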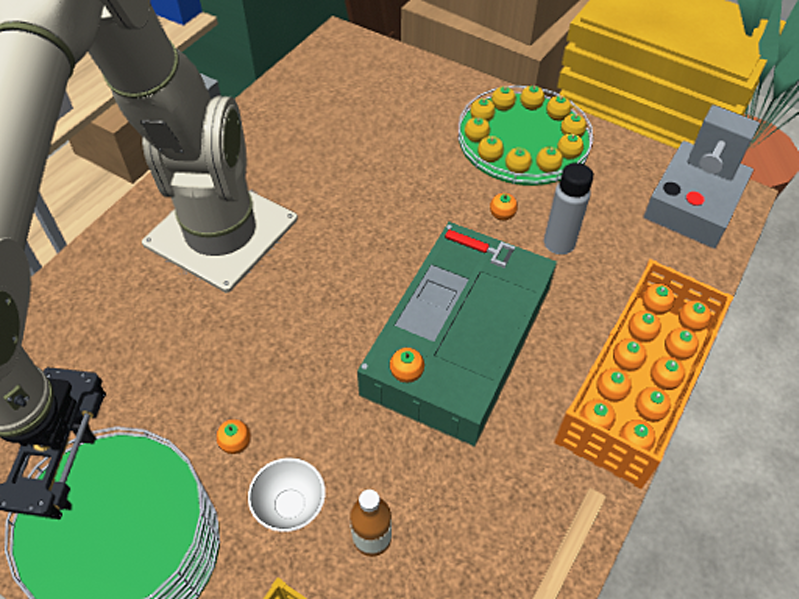

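The top view shows the grey panel at (352–445, 236–285). The pad outline is at (372–402, 243–279), on the +y (peeler) side of the panel. The persimmon is on the -y end of the case, and the scene view agrees.

```bash
python3 - <<'E'
from h import *
c=get_calibration('top'); f=1.56
for n,u,v,z in [('panelUL',352,241,.082),('UR',444,235,.082),('LR',446,279,.082),('LL',355,286,.082),('pUL',372,245,.08),('pUR',400,243,.08),('pLR',402,276,.08),('pLL',374,279,.08),('cUL',284,171,.085),('cUR',499,156,.085),('cLR',511,282,.085),('cLL',291,300,.085),('pers',490,235,.113)]:
    print(n,pt(c,u/f,v/f,z).round(4))
E
python3 - <<'E'
import cv2
im=cv2.imread('pics/raw_top1.png')[140:190,215:295]
cv2.imwrite('pics/crop1.png',cv2.resize(im,None,fx=10,fy=10,interpolation=cv2.INTER_CUBIC))
E
```

```text
panelUL [0.5138 0.1032 0.082 ]
UR [ 0.5268 -0.0501  0.082 ]
LR [ 0.452 -0.054  0.082]
LL [0.4377 0.0959 0.082 ]
pUL [0.508  0.0698 0.08  ]
pUR [0.5122 0.0232 0.08  ]
pLR [0.4562 0.0188 0.08  ]
pLL [0.4503 0.065  0.08  ]
cUL [0.6335 0.2226 0.085 ]
cUR [ 0.6672 -0.1431  0.085 ]
cLR [ 0.4483 -0.1613  0.085 ]
cLL [0.412  0.2001 0.085 ]
pers [ 0.5203 -0.1236  0.113 ]
```

View pics/crop1.png

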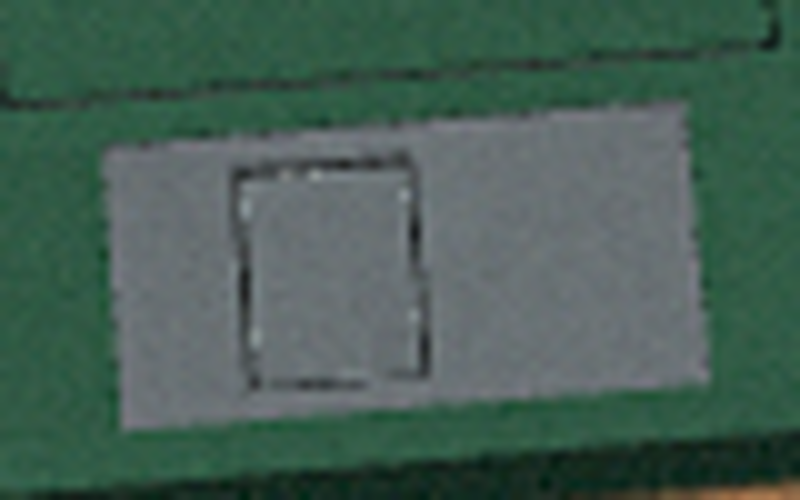

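The crop confirms the pad outline, centred at about raw (248,167), or world (0.482, 0.044). The measured sizes fit (46 x 56 mm) and the yaw is about 0.09 rad. I'll close the fingers, turn them to the case axes and travel over.

Request:
{"api": "step_arm", "payload": {"commands": [[0,0,0,0,0,0.12],[0,0,0,0,0,0.12],[0,0,0,0,0,0.12],[-0.04,-0.02,0,0,0,0],[-0.04,-0.02,0,0,0,0],[-0.04,-0.02,0,0,0,0],[-0.04,-0.02,0,0,0,0],[-0.04,-0.02,0,0,0,0],[-0.04,-0.02,0,0,0,0],[-0.04,-0.02,0,0,0,0],[-0.04,-0.02,0,0,0,0],[-0.04,-0.02,0,0,0,0]], "gripper": 0, "grip_force": 10}}

```text
time: 1.3
ee_pos: [0.4187, -0.1868, 0.2414]
eef_rot: [0.738, -0.675, 0.0, 0.0]
ft_force: [1.4, -0.3, -0.1]
width: 0.0026
```

Request:
{"api": "step_arm", "payload": {"commands": [[-0.037,-0.014,0,0,0,0],[-0.037,-0.014,0,0,0,0],[-0.037,-0.014,0,0,0,0],[-0.037,-0.014,0,0,0,0],[-0.037,-0.014,0,0,0,0],[-0.037,-0.014,0,0,0,0],[0,0,0.02,0,0,0],[0,0,0.02,0,0,0],[0,0,0,0,0,0]]}}

```text
time: 2.2
ee_pos: [0.481, 0.04, 0.1991]
eef_rot: [0.738, -0.675, -0.002, 0.002]
ft_force: [0.1, -0.0, -0.2]
width: 0.0004
```

```bash
python3 - <<'E'
from h import *
s=read_state(); print(s['time'],s['ee_pos'],s['eef_rot'],s['ft_force'],s['width'])
c=snap('wrist','w1.png',None,1.56); print({k:np.array(v).round(3).tolist() for k,v in c.items()})
E
```

```text
2.2 [0.48095787 0.03995896 0.19910233] [ 0.7379841  -0.67481426 -0.00166746  0.00154921] [ 0.05897494 -0.02866879 -0.18384355] 0.0003762130548661449
{'fx': 274.155, 'fy': 274.155, 'cx': 258.932, 'cy': 194.201, 'k1': 0.016, 'R': [[0.089, -0.996, 0.0], [-0.953, -0.085, 0.291], [-0.289, -0.026, -0.957]], 't': [-0.003, 0.438, 0.491]}
```

View pics/w1.png

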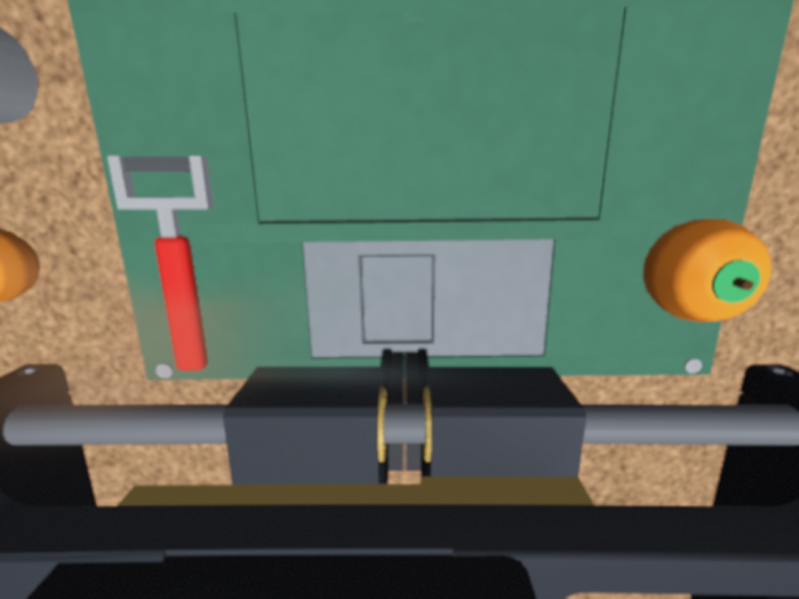

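The wrist view shows the pad at (361–434, 254–342) in the grey panel, with the closed fingers just behind it.

```bash
python3 - <<'E'
from h import *
c=get_calibration('wrist');f=1.56
P=[pt(c,u/f,v/f,.081) for u,v in [(360,254),(434,254),(433,342),(362,342)]]
print(np.round(P,4),np.mean(P,0))
s=read_state(); R=Rn.from_quat(s['eef_rot'])
d=np.mean(P,0)-s['ee_pos']; print(R.inv().apply(d), 'tip z',s['ee_pos'][2]-.019)
E
```

```text
[[0.511  0.0698 0.081 ]
 [0.515  0.024  0.081 ]
 [0.4566 0.0183 0.081 ]
 [0.4524 0.065  0.081 ]] [0.48375819 0.04429593 0.081     ]
[-0.00419417 -0.00274615  0.11968349] tip z 0.18168900236765248
```

Request:
{"api": "step_arm", "payload": {"commands": [[-0.004,-0.003,0.02,0,0,0],[0,0,0.02,0,0,0],[0,0,0.02,0,0,0],[0,0,0.02,0,0,0],[0,0,0.01,0,0,0],[0,0,0.004,0,0,0],[0,0,0,0,0,0],[0,0,0,0,0,0]]}}

```text
time: 3.05
ee_pos: [0.4858, 0.0443, 0.1085]
eef_rot: [0.738, -0.675, 0.001, -0.0]
ft_force: [-0.0, -0.8, 0.2]
width: 0.0002
```

Request:
{"api": "step_arm", "payload": {"commands": [[0,0,0.002,0,0,0],[0,0,0.002,0,0,0],[0,0,0.002,0,0,0],[0,0,0.001,0,0,0],[0,0,0.001,0,0,0],[0,0,0.001,0,0,0],[0,0,0.001,0,0,0],[0,0,0,0,0,0],[0,0,0,0,0,0]]}}

```text
time: 3.95
ee_pos: [0.4852, 0.0443, 0.0976]
eef_rot: [0.738, -0.675, 0.0, 0.0]
ft_force: [-0.6, -0.3, 1.0]
width: 0.0005
```

Request:
{"api": "step_arm", "payload": {"commands": [[0,0,0.001,0,0,0],[0,0,0.001,0,0,0],[0,0,0.001,0,0,0],[0,0,0,0,0,0],[0,0,0,0,0,0]]}}

```text
time: 4.45
ee_pos: [0.4852, 0.0443, 0.0946]
eef_rot: [0.738, -0.675, 0.0, 0.0]
ft_force: [-2.2, 1.0, 4.1]
width: 0.0006
```

The spot gives 3 mm with only about 4 N, so this is the pad. I'll keep pressing in small steps.

Request:
{"api": "step_arm", "payload": {"commands": [[0,0,0.001,0,0,0],[0,0,0.001,0,0,0],[0,0,0,0,0,0],[0,0,0,0,0,0],[0,0,0,0,0,0],[0,0,0,0,0,0],[0,0,0,0,0,0],[0,0,0,0,0,0]]}}

```text
time: 5.25
ee_pos: [0.4852, 0.0443, 0.0926]
eef_rot: [0.738, -0.675, 0.0, -0.0]
ft_force: [-1.4, -0.5, 5.5]
width: 0.0002
```

```bash
python3 - <<'E'
from h import *
s=read_state(); print(s['ee_pos'],s['ft_force'])
snap('scene','scene2.png',(220,130,380,300),3)
E
```

```text
[0.48521335 0.04425522 0.09256964] [-1.35235774 -0.48093902  5.46887306]
```

View pics/scene2.png

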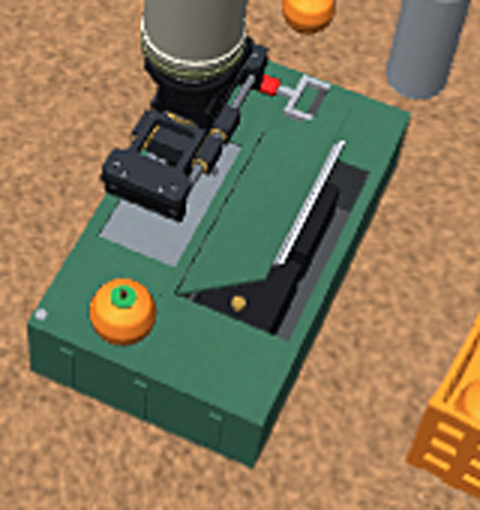

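The door is standing open (edge at about (345,145)–(278,262)), and the fruit and peeler are in place. I'll retract straight up.

Request:
{"api": "step_arm", "payload": {"commands": [[0,0,-0.003,0,0,0],[0,0,-0.005,0,0,0],[0,0,-0.01,0,0,0],[0,0,-0.02,0,0,0],[0,0,-0.03,0,0,0],[0,0,-0.04,0,0,0],[0,0,-0.04,0,0,0],[0,0,-0.04,0,0,0],[0,0,0,0,0,0],[0,0,0,0,0,0],[0,0,0,0,0,0]]}}

```text
time: 6.4
ee_pos: [0.4846, 0.0441, 0.2796]
eef_rot: [0.738, -0.675, -0.001, 0.001]
ft_force: [-0.0, -0.3, -0.6]
width: 0.0003
```

```bash
python3 - <<'E'
from h import *
s=read_state(); print(s['time'],s['ee_pos'],s['ft_force'])
snap('wrist','w2.png',None,1.2); snap('scene','scene3.png',None,1.2)
E
```

```text
6.4 [0.48458121 0.04412415 0.27961356] [-0.03522069 -0.32111851 -0.60702293]
```

View pics/w2.png

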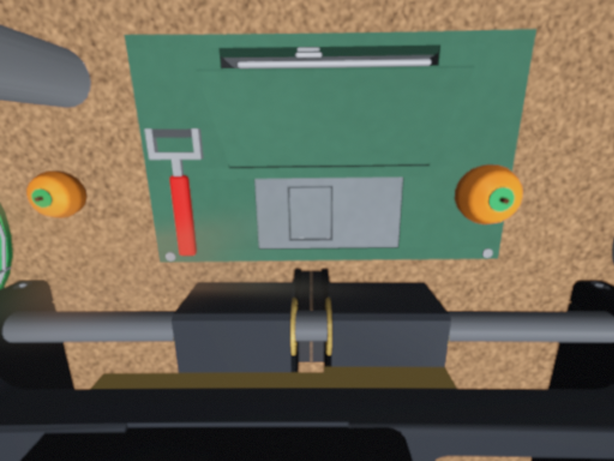

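View pics/scene3.png

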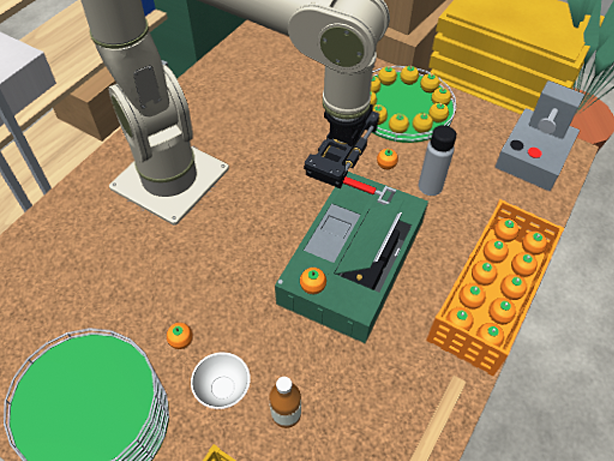

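Both views show the door standing open, with its raised edge at about (240–435, 63) in the wrist view. The pad looks flush again at (290–332, 187–240), the bystanders haven't moved, and the hand is clear.

```bash
python3 -c "
from bench import *
print(close_job())"
```

```text
the job is handed in; nothing more can be done
None
```

The battery door is standing open and the job is handed in, at about 6.5 s of the 51 s allowed; no verdict was reported.

- **Finding the pad:** its outline showed in the top and wrist pictures, which agreed on its position within 2 mm. I confirmed it by touch: the fingertips went below panel level and the spot gave under 1 to 4 N.
- **Pressing:** I pushed it in 1 mm steps with closed fingers. The highest force I read was 5.5 N, against the 60 N limit.
- **Last checks:** after I lifted straight up, the pictures showed the door open and the pad back out. All seven bystanders looked unmoved, judged by eye rather than measured. The hand was about 180 mm above the case, and the force on it had dropped to sensor noise.

I couldn't read the pad and door values directly, so both are judged from the pictures. No check failed or disagreed.

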